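# Turn the roller mixer's speed dial up four clicks and start it

## Robot

A 7-joint arm with a two-finger parallel gripper is mounted at the origin on the work surface. World frame = base frame: x ahead of the robot, y to its left, z up, the work surface at z = 0. Lengths are in m, angles in rad, forces in N, time in s.
With the tool pointing down it reaches from about 0.4 to 0.85 m from the base axis. Payload 10.4 kg.
Tool frame: the origin (TCP) lies at the very end of the fingers, on their centre line; the grasp point (between the pads) lies 19 mm behind it (manip.tcp_to_grasp is the distance from the TCP to the grasp point, in m); x points along the fingers, y is the direction in which the jaws open and shut, and the axes are right-handed (so a half turn about x gives the same grasp; the last joint's range is limited). The gripper opens to 85 mm and grips with 20 to 120 N. Pads are 22 mm wide; open, the fingers measure 114 mm over their backs; the gripper's body (76 mm by 85 mm) begins 54 mm behind the grasp point. The pads swing forward as they close: fully open they stand 13 mm farther back than shut.
Start: joints at [1.192, 0.332, -0.065, 1.46, 0.022, 1.35, -0.088], TCP at [0.218, -0.586, 0.231] pointing down, gripper open.
Joint ranges: [-2.6, 2.6], [-0.5, 2.12], [-1.47, 1.34], [0.16, 2.42], [-1.27, 4.41], [0.06, 2.06], [-2.6, 2.6]. Speed limits (rad/s): [2.22, 2.22, 2.79, 2.79, 3.14, 3.14, 3.14].

## Interface

Orientations are given as a unit quaternion [x, y, z, w].
In Python, from workcell import manip, cams, hand_in gives the robot as it stands.
- The arm moves only by the shell command python3 -m handwheel 'ROWS' [FORCE]. ROWS is text: rows parted by semicolons, each of 7 numbers parted by spaces: the shift along the tool's x, y, z in mm, then the turn, a rotation vector about the tool's x, y, z in rad, then the finger opening in mm, from 0 to 85.4. A call has 1 to 8 rows; each row shifts and turns the commanded pose from where the row before left it, along the tool's axes as they then stand; what a row does not reach is not made up. A row lasts 1/10 s, in which the tool goes at most 50 mm and 8.59 degrees, less where a joint would pass 70% of its speed; a pose out of reach is approached as far as the arm can. A call with a gripper value outside its range is refused whole. The fingers move at their own pace and stop on an object; FORCE is the grip in N (left out, the last holds). Time passes only in rows, so rows that do not move let the fingers close. It gives the time, the measured TCP pose, the force and the opening at its end, in the units of the state.
- manip.get_obs(): the state, without advancing time (a new reading comes with each control period).
- cams.camera(name): name is "scene" or "top"; returns a dict with "color" (400x640x3 uint8, blue, green, red), "depth" (400x640 float32, m along the optical axis (not along the pixel's ray), 0 where there is no reading), "camera_matrix" (3x3 intrinsics, pixels), "origin" and "attitude" of the camera in the world. Camera axes: x right, y down, z forward; pixel columns grow to the right and rows downward; lengths in m; the calibration is good to about 2 mm. A picture is of the moment at which its call begins.
- hand_in(): hands the job in, once; it reports no verdict.
Trained networks look in the newest picture that a camera, given by its name, has taken for a name from the list of things; names that differ only in an ending like _2 or _b are one class to them, and where a whole thing is asked for, a point or a joint stands for the part that bears it (a point fixed in the world has none). Each returns a list of dicts, best first, with "conf" (0 to 1); they miss things now and then, are a little off and sometimes report something else, mostly with a low value. They report only what shows in the picture. A call takes as long as a camera call.
- cams.recognise(camera, thing): "box" ([left, top, width, height] in pixels, round what is visible of it).
- cams.outline_of(camera, thing): "region" (400x640 bool, what is visible of it) and "box" ([left, top, width, height] in pixels, round what is visible of it).
The state is a dict: "clock": time; "joint_pos": joint angles; "joint_velocities": joint speeds; "tau": joint torques, N m; "position": TCP position; "ee_rot": TCP orientation; "ft_force": force on the tool from outside, world axes, zero at the start; "torque": the same for the moment, N m; "grip_width": opening from 0.0 (shut) to 1.0 (fully open).
Only numpy, scipy, OpenCV 4.12 (cv2) and the standard library are available. Lean on these libraries where they do the work, as an engineer would, in place of code of your own. Each camera call takes 0.05 s, during which the arm holds its last target.

## Task

The blood tubes on the roller mixer must roll faster this time: with a fingertip, turn the mixer's large bar-grip speed dial clockwise exactly four clicks from where it stands now. Then press the round start button on the same panel all the way in and let it come back. Do not pinch anything, and leave the small timer dial, the tubes and the other things on the bench where they are.

Things in the scene. Friction and masses are not known exactly. Their poses are not given: they have to be found in the camera images.
- mixer: White tube roller mixer, 330 (x, +x to its back) x 400 (y, + to the left) x 92 mm, fixed; origin under its centre. In front a panel 120 mm deep rises to the back at 0.20 rad: normal (-0.199, 0, 0.980), through (-0.105, 0, 0.080). On it, left to right: timer dial (y 0.125), speed dial (0), start button (-0.125). Behind: five rollers, tops at 83 mm, tubes on them up to 89, end cheeks 90.
- dial (a joint): Speed dial, rad, grows clockwise seen from above. Clicks every 0.5236 from 0 (pointer end 150 deg counterclockwise from the mixer's +x) to 5.236, then end stops. Starts at rest on click 0, 1, 2 or 3. A sprung ball holds it: it needs up to 0.09 N m (3.6 N at 25 mm) to leave a click, nothing at the crest halfway; past the crest it snaps on by itself, ahead of the finger, and stays.
- dial_axis (a point): On the speed dial's axis, 18 mm over the panel; z is the panel's normal, the other axes turn with the dial. Black dial: skirt 60 mm across, top 6 mm over the panel; across it an upright straight bar 58 mm long, 13 mm wide, from 6 to 30 mm over the panel. The panel is bare for 85 mm around the axis.
- dial_pointer (a point): On the bar of the speed dial at the pointer end (white line), 26 mm from the axis, 18 mm over the panel: the direction from dial_axis to it is where the dial points. Four clicks move it 45 mm in a straight line from its start.
- start_top (a point): Centre of the top of the black start button, 26 mm across, in a grey round housing on the right of the panel, pressed along the panel's normal (z of this point points out of the panel).
- start (a joint): Start button, m: 0 out, 0.006 fully in. Springs back; fully in takes about 5 N.
- timer_mark (a point): White line on the small round timer dial (40 mm across, 19 mm high) on the left of the panel, 14 mm from its axis. It turns without clicks and stays where it is left; it must not be turned.
- tube0: Capped blood tube, 13 mm diameter, 75 mm long, lying loose between two rollers of the mixer, along the mixer's y. Origin at its middle.
- tube1: Like tube0.
- tube2: Like tube0.
- cup: Specimen jar with yellow screw lid, 62 mm across, 72 mm high, standing loose beside the mixer. Origin: centre of its underside.
- slidebox: Flat white and grey box of microscope slides, 100 by 170 by 34 mm, loose beside the mixer. Origin: centre of its underside.
- marker: Marker pen, 120 mm long, 13 mm thick, lying loose along its own x beside the mixer. Origin: under its middle.
- rack: White rack of upright blood tubes, 75 by 200 mm, 82 mm high with the tubes, loose. Origin: centre of its underside.

How it is judged:
On the way, in this order (a step that is already met when the one before it is completed fails the run):
1. the speed dial has been turned clockwise by four clicks and rests there (distance of dial_pointer from where it was at the start of the episode between 0.0415 and 0.048 m and value of joint dial between 1.8326 and 3.927 rad and velocity of joint dial between -0.3 and 0.3 rad/s), for 0.2 s.
2. the start button is pressed in (distance of dial_pointer from where it was at the start of the episode between 0.0415 and 0.048 m and value of joint dial between 1.8326 and 3.927 rad and value of joint start above 0.0045 m), for 0.05 s.
At the end, for the whole second after the job is handed in: the speed dial rests four clicks clockwise of its start (within 12 degrees), the start button is out again (under 1.5 mm in), the timer mark is within 5 mm and the tubes and other things are within 20 mm of where they were (distance of dial_pointer from where it was at the start of the episode between 0.0415 and 0.048 m and value of joint dial between 1.8326 and 3.927 rad and value of joint start below 0.0015 m and distance of timer_mark from where it was at the start of the episode below 0.005 m and distance of each of tube0, tube1, tube2, cup, slidebox, marker, rack from where it was at the start of the episode below 0.02 m); the robot touches nothing.
It fails at once if start pressed while the dial is not four clicks on (value of joint start above 0.003 m and not (distance of dial_pointer from where it was at the start of the episode between 0.0415 and 0.048 m and value of joint dial between 1.8326 and 3.927 rad)).
It fails at once if the speed dial is pinched or forced (over 20 N) (contact force between the fingers and dial above 20 N).
It fails at once if the timer dial is turned (distance of timer_mark from where it was at the start of the episode above 0.006 m).
It fails at once if a tube or another thing on the bench is lifted or shifted (distance of any of tube0, tube1, tube2, cup, slidebox, marker, rack from where it was at the start of the episode above 0.025 m).
It also fails if it takes over 48 s, if anything falls off the work surface, if the arm or the gripper's body presses on something with over 40 N, if the wrist force passes 120 N, or if a joint passes its speed limit or range.

## Working session

There is one attempt and no reset: what is moved stays moved. The work goes in short steps, Python scripts to look and compute and a shell command to move; the robot and the scene stay as the last step left them, time stands still between calls to the robot, and variables do not carry over. Pictures are saved under pics/ and viewed, and the job is handed in when it is done.

```bash
ls; mkdir -p pics
python3 - <<'E'
from workcell import manip,cams
import cv2
o=manip.get_obs(); print(o['clock'],o['position'],o['ee_rot'],o['grip_width'],o['ft_force'])
for n in ('scene','top'):
    c=cams.camera(n); cv2.imwrite(f'pics/{n}0.png',c['color']); print(n,c['origin'],c['attitude'],c['camera_matrix'])
    for t in ('mixer','dial_axis','dial_pointer','start_top','timer_mark','cup','slidebox','marker','rack'):
        print(t,[(r['box'],round(r['conf'],2)) for r in cams.recognise(n,t)][:2])
print(manip.get_obs()['clock'])
E
```

```text
pics
0.0 [ 0.21755435 -0.58550827  0.23049719] [-0.69583618 -0.12561975  0.69606193 -0.12461731] 1.0021782022450767 [-0.07336938  0.0616931  -0.66687783]
scene [ 1.3206027  -0.14930081  0.76737726] [ 0.71463748  0.56284145 -0.25141838 -0.33059276] [[419.75121408   0.         316.84066678]
 [  0.         419.75121408 201.93963624]
 [  0.           0.           1.        ]]
mixer [([221.4, 192.4, 199.2, 125.9], 0.63)]
dial_axis [([303.5, 191.9, 25.1, 21.1], 0.7)]
dial_pointer [([302.9, 191.6, 28.0, 20.8], 0.71)]
start_top [([260.4, 196.0, 9.2, 7.8], 0.6)]
timer_mark [([358.6, 194.3, 12.6, 14.9], 0.66)]
cup [([200.0, 187.5, 32.1, 34.0], 0.94)]
slidebox [([158.9, 230.9, 57.0, 70.0], 0.95)]
marker [([397.6, 203.0, 26.4, 7.8], 0.42)]
rack [([403.9, 214.5, 61.0, 83.5], 0.78)]
top [0.50746688 0.04098662 1.03355942] [ 0.71453981 -0.69830392  0.0265744  -0.03314049] [[443.12644078   0.         322.68581534]
 [  0.         443.12644078 200.19827644]
 [  0.           0.           1.        ]]
mixer [([309.3, 200.7, 29.8, 25.3], 0.69), ([227.1, 75.3, 209.6, 182.8], 0.61)]
dial_axis [([311.2, 197.7, 28.4, 26.7], 0.7)]
dial_pointer [([310.4, 197.1, 30.5, 28.8], 0.86), ([290.0, 149.5, 30.8, 10.3], 0.53)]
start_top [([372.9, 222.1, 14.6, 14.7], 0.54)]
timer_mark [([260.3, 191.8, 17.3, 18.9], 0.8)]
cup [([417.0, 253.2, 31.6, 25.3], 0.72)]
slidebox [([435.7, 146.9, 56.2, 82.8], 0.89), ([417.8, 249.1, 32.0, 31.8], 0.51)]
marker [([192.4, 205.8, 42.8, 32.0], 0.56)]
rack [([193.5, 88.6, 54.0, 97.4], 0.65), ([437.0, 148.5, 53.7, 79.7], 0.33)]
1.0
```

Run:
```python
import cv2
a=cv2.imread('pics/top0.png')
cv2.imwrite('pics/t0crop.png',cv2.resize(a[60:290,180:500],None,fx=2.5,fy=2.5,interpolation=cv2.INTER_CUBIC))
cv2.imwrite('pics/t0dial.png',cv2.resize(a[180:240,290:350],None,fx=8,fy=8,interpolation=cv2.INTER_CUBIC))
```

```text
(no output)
```

View pics/t0crop.png

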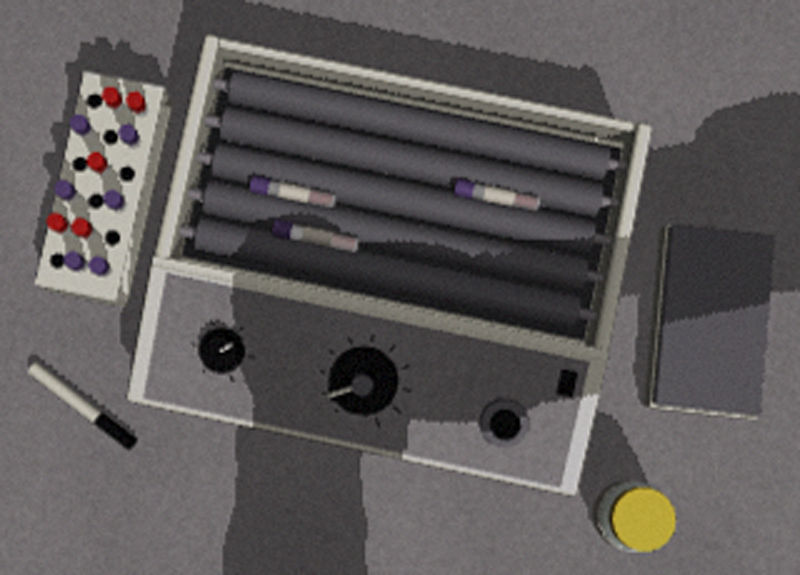

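View pics/t0dial.png

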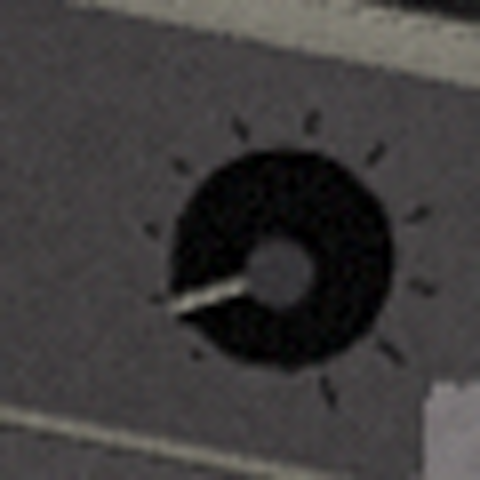

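View pics/scene0.png

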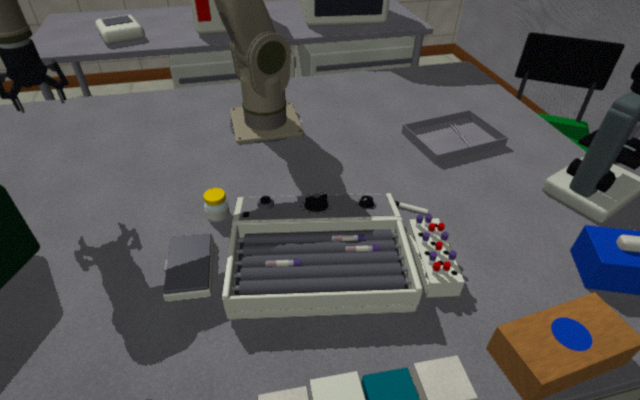

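```bash
cat > h.py <<'E'
import numpy as np
from scipy.spatial.transform import Rotation as R
def cloud(c):
    d=c['depth'];K=np.array(c['camera_matrix']);v,u=np.mgrid[:400,:640]
    p=np.stack([(u-K[0,2])/K[0,0]*d,(v-K[1,2])/K[1,1]*d,d],-1)
    return p@R.from_quat(c['attitude']).as_matrix().T+np.array(c['origin'])
def ray(c,u,v):
    K=np.array(c['camera_matrix'])
    return R.from_quat(c['attitude']).apply([(u-K[0,2])/K[0,0],(v-K[1,2])/K[1,1],1.])
def hit(c,u,v,n,p0):  # plane n.(x-p0)=0
    r=ray(c,u,v);o=np.array(c['origin']);return o+r*(n@(p0-o))/(n@r)
E
python3 - <<'E'
from h import *
from workcell import manip,cams
import pickle,cv2
c=cams.camera('top')
out={}
for t in ('dial_axis','start_top','timer_mark','mixer'):
    for r in cams.outline_of('top',t)[:2]:
        m=r['region'];v,u=np.nonzero(m);print(t,round(r['conf'],2),m.sum(),u.mean(),v.mean(),r['box']); out.setdefault(t,m)
s=cams.camera('scene')
pickle.dump((c,s,out),open('d.pkl','wb'))
X=cloud(c)
# panel points: sample quads between
m=np.zeros((400,640),bool)
for (u0,v0,u1,v1) in ((280,185,306,222),(344,205,370,232),):
    m[v0:v1,u0:u1]=1
P=X[m];P=P[P[:,2]>0.03]
for _ in range(3):
    c0=P.mean(0);n=np.linalg.svd(P-c0,full_matrices=False)[2][2];n*=np.sign(n[2]);e=(P-c0)@n;P=P[abs(e)<0.004]
print('plane',n,c0,e.std(),'yaw from n',np.degrees(np.arctan2(-n[1],-n[0])),'tilt',np.arccos(n[2]))
b=X[40:60,540:600,2];print('bench z',np.median(b[b!=0]))
for t in out:
    q=X[out[t]];print(t,np.median(q,0),((q-c0)@n).max())
o=manip.get_obs();print(R.from_quat(o['ee_rot']).as_matrix().round(3),o['joint_pos'],o['clock'])
E
```

```text
dial_axis 0.62 642 324.5171339563863 211.34735202492212 [308.0, 198.5, 32.3, 26.6]
start_top 0.65 112 381.5 229.5 [376.0, 223.9, 12.9, 9.7]
timer_mark 0.56 255 268.2392156862745 199.76078431372548 [261.1, 192.1, 19.4, 18.2]
mixer 0.68 26739 335.68330902427164 166.5366318860092 [227.1, 74.3, 212.6, 184.4]
plane [-0.34299081  0.06961215  0.93675581] [0.56556578 0.04629561 0.08217377] 0.0014770092630057698 yaw from n -11.472709194075001 tilt 0.35755364142740953
bench z 0.0021077474684020325
dial_axis [0.56286494 0.04567317 0.08946743] 0.9107738547301722
start_top [ 0.52743376 -0.07415729  0.10075211] 0.02644836782495974
timer_mark [0.58460761 0.16642836 0.09754812] 0.9107738547301722
mixer [0.65951265 0.02351465 0.08096573] 0.9107738547301722
[[ 0.     0.348 -0.937]
 [-0.    -0.937 -0.348]
 [-1.     0.    -0.   ]] [ 1.19240088  0.33223998 -0.06469836  1.46007185  0.02157667  1.3498911
 -0.0884761 ] 1.3
```

Run:
```python
from h import *
import pickle,cv2
c,s,out=pickle.load(open('d.pkl','rb'))
X=cloud(c)
cam=np.array(c['origin'])
def z(u,v,zz): return hit(c,u,v,np.array([0,0,1.]),np.array([0,0,zz]))
# iterate on height: panel z at axis .080
T=z(268.3,200,.097);D=z(325.3,212.4,.088);B=z(382,229.3,.095)
print(T,D,B,np.linalg.norm(T-B),(T+B)/2)
d=T-B;yaw=np.arctan2(-d[0],d[1]);print('yaw',np.degrees(yaw))
# outline rect of mixer at z ~.09
cnt,_=cv2.findContours(out['mixer'].astype(np.uint8),0,2);k=max(cnt,key=cv2.contourArea)[:,0]
W=np.array([z(u,v,.085)[:2] for u,v in k],np.float32);r=cv2.minAreaRect(W);print(r)
# panel fit using dial to timer and dial to button only region in local coords
Rz=R.from_euler('z',yaw).as_matrix()
L=(X-D)@Rz
m=(abs(L[...,0])<.045)&(((L[...,1]>.04)&(L[...,1]<.09))|((L[...,1]<-.04)&(L[...,1]>-.09)))&(X[...,2]>.03)&(X[...,2]<.15)
P=X[m];c0=P.mean(0);A=np.c_[L[m][:,:2],np.ones(m.sum())];co,re,_,_=np.linalg.lstsq(A,P[:,2],rcond=None);e=P[:,2]-A@co
print('slope',co,np.sqrt(np.mean(e**2)),m.sum())
for t,p in (('T',T),('B',B)):
    l=(p-D)@Rz;print(t,l)
    mm=np.hypot(L[...,0]-l[0],L[...,1]-l[1])<.008;print('z top',np.median(X[mm][:,2]))
# pointer
for (u,v) in ((312.5,218.6),(320,215.5)):
    q=z(u,v,.105);l=(q-D)@Rz;print('pointer ang',np.degrees(np.arctan2(l[1],l[0])),np.linalg.norm(l[:2]))
```

```text
[0.58447754 0.16608678 0.097     ] [0.56140078 0.04451597 0.088     ] [ 0.52801683 -0.0760206   0.095     ] 0.24861172942230236 [0.55624718 0.04503309 0.096     ]
yaw -13.12706214654741
((0.6659221649169922, 0.025953829288482666), (0.4009782075881958, 0.3288375437259674), 79.2148208618164)
slope [0.20188901 0.00718023 0.08123462] 0.0017469669014397696 1958
T [-0.00513637  0.12363501  0.009     ]
z top 0.09942615603137872
B [-0.00513637 -0.12496868  0.007     ]
z top 0.10133407487523316
pointer ang 132.00004788020485 0.030218293517238815
pointer ang 138.4757702699261 0.013362557967436727
```

Run:
```python
from h import *
import pickle,cv2
c,s,out=pickle.load(open('d.pkl','rb'))
def z(u,v,zz): return hit(c,u,v,np.array([0,0,1.]),np.array([0,0,zz]))
f=lambda x,y:(x/2.5+180,y/2.5+60)
def lin(a,b,zz):
    p=z(*f(*a),zz);q=z(*f(*b),zz);d=p-q;return np.degrees(np.arctan2(-d[0],d[1])),p,q
print('front top',lin((131,401),(575,493),.068))
print('back top',lin((212,38),(648,127),.09))
print('ridge',lin((155,262),(604,357),.092))
def lx(a,b,zz):
    p=z(*f(*a),zz);q=z(*f(*b),zz);d=p-q;return np.degrees(np.arctan2(d[1],d[0])),p,q
print('left',lx((212,38),(155,262),.09))
print('right',lx((648,127),(600,350),.09))
# blobs
g=c['color'].max(2)
for n,(u,v,h) in dict(T=(268,200,14),D=(325,212,19),B=(382,229,9)).items():
    sub=g[v-h:v+h+1,u-h:u+h+1];m=(sub<22).astype(np.uint8)
    k,l,st,ce=cv2.connectedComponentsWithStats(m);i=1+np.argmax(st[1:,4]);print(n,ce[i]+[u-h,v-h],st[i])
p=np.array([z(290+x/8,180+y/8,.11) for x,y in ((283,270),(245,283),(170,308))]);print(p)
for a,b in((0,2),(1,2)):
    d=p[b]-p[a];print('pointer world ang',np.degrees(np.arctan2(d[1],d[0])))
a=c['color'];k=cv2.resize(a[215:245,367:397],None,fx=14,fy=14,interpolation=cv2.INTER_CUBIC);k2=cv2.resize(a[185:215,253:283],None,fx=14,fy=14,interpolation=cv2.INTER_CUBIC)
cv2.imwrite('pics/bt.png',np.hstack([k2,k])[:, :800])
```

```text
front top (np.float64(-10.324158773881004), array([0.54043362, 0.24685602, 0.068     ]), array([ 0.46986987, -0.14050275,  0.068     ]))
back top (np.float64(-10.647719046801363), array([0.85927366, 0.1839534 , 0.09      ]), array([ 0.78756199, -0.19747733,  0.09      ]))
ridge (np.float64(-10.74939052300907), array([0.6595355, 0.2259145, 0.092    ]), array([ 0.58629958, -0.1598526 ,  0.092     ]))
left (np.float64(-11.990906103798942), array([0.85927366, 0.1839534 , 0.09      ]), array([0.65985851, 0.22630732, 0.09      ]))
right (np.float64(-11.759492853062113), array([ 0.78756199, -0.19747733,  0.09      ]), array([ 0.59238213, -0.15684612,  0.09      ]))
T [268.18691589 199.72429907] [  6   6  18  17 214]
D [325.44375    211.27291667] [  6   6  27  27 480]
B [381.55238095 229.07619048] [  3   4  12  11 105]
[[0.5573303  0.04421304 0.11      ]
 [0.55371176 0.05404025 0.11      ]
 [0.54674599 0.07342768 0.11      ]]
pointer world ang 109.91519822486117
pointer world ang 109.76300754186828
```

View pics/bt.png

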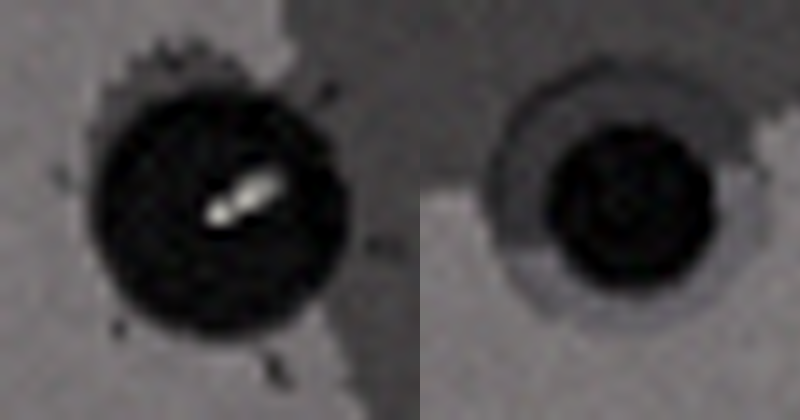

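```bash
cat >> h.py <<'E'
yaw=np.radians(-10.9)
Rm=R.from_euler('z',yaw).as_matrix()
t=0.2
ex=Rm@[np.cos(t),0,np.sin(t)];ey=Rm@[0,1.,0];n=Rm@[-np.sin(t),0,np.cos(t)]
A=np.array([0.5597,0.0440,0.098])-0.018*n   # on panel
def u(a): a=np.radians(a);return np.cos(a)*ex+np.sin(a)*ey
def ori(az): # tool x=-n, tool z=u(az)
    x=-n;z=u(az);return R.from_matrix(np.c_[x,np.cross(z,x),z])
def push(a,r=.028,off=.0175,h=.012): return A+r*u(a)+off*u(a+90)+h*n, ori(a+90)
def plan(p0,q0,p1,q1,N):
    """rows from pose0 to pose1 in N equal steps"""
    w=(q0.inv()*q1).as_rotvec();p=p0;q=q0
    print('N',N,'dist/row mm',np.linalg.norm(p1-p0)*1000/N,'deg/row',np.degrees(np.linalg.norm(w))/N)
    for i in range(N):
        d=q.inv().apply((p1-p0)/N)*1000;print(*d.round(1),*(w/N).round(4))
        p=p+(p1-p0)/N;q=q*R.from_rotvec(w/N)
def cur():
    from workcell import manip
    o=manip.get_obs();return np.array(o['position']),R.from_quat(o['ee_rot']),o
E
python3 - <<'E'
from h import *
p,q,o=cur()
w1=np.array([.40,-.28,.225]);q1=ori(-85)
plan(p,q,w1,q1,12)
w2,q2=push(-60,off=.0255,h=.075)
print(w2);plan(w1,q1,w2,q2,15)
E
```

```text
N 12 dist/row mm 29.676345244722352 deg/row 5.38564192207123
0.5 -18.6 -23.1 -0.0923 0.0079 0.0157
0.4 -16.4 -24.7 -0.0923 0.0079 0.0157
0.4 -14.1 -26.1 -0.0923 0.0079 0.0157
0.4 -11.6 -27.3 -0.0923 0.0079 0.0157
0.5 -9.0 -28.3 -0.0923 0.0079 0.0157
0.6 -6.4 -29.0 -0.0923 0.0079 0.0157
0.7 -3.7 -29.4 -0.0923 0.0079 0.0157
0.9 -1.0 -29.6 -0.0923 0.0079 0.0157
1.2 1.7 -29.6 -0.0923 0.0079 0.0157
1.5 4.4 -29.3 -0.0923 0.0079 0.0157
1.8 7.1 -28.8 -0.0923 0.0079 0.0157
2.1 9.7 -28.0 -0.0923 0.0079 0.0157
[0.58113215 0.02816284 0.16103251]
N 15 dist/row mm 24.208817064836353 deg/row 7.666666666666667
5.8 8.9 -21.8 -0.1338 -0.0 0.0
5.8 11.7 -20.4 -0.1338 -0.0 0.0
5.8 14.3 -18.6 -0.1338 -0.0 0.0
5.8 16.7 -16.6 -0.1338 -0.0 0.0
5.8 18.8 -14.2 -0.1338 -0.0 0.0
5.8 20.5 -11.6 -0.1338 -0.0 0.0
5.8 21.8 -8.7 -0.1338 -0.0 0.0
5.8 22.8 -5.7 -0.1338 -0.0 0.0
5.8 23.4 -2.6 -0.1338 -0.0 0.0
5.8 23.5 0.5 -0.1338 -0.0 0.0
5.8 23.2 3.6 -0.1338 -0.0 0.0
5.8 22.5 6.7 -0.1338 -0.0 0.0
5.8 21.4 9.7 -0.1338 -0.0 0.0
5.8 20.0 12.4 -0.1338 -0.0 0.0
5.8 18.1 15.0 -0.1338 -0.0 0.0
```

```bash
python3 -m handwheel '0 -18 -23 -0.092 0.008 0.016 0; 0 -16 -25 -0.092 0.008 0.016 0; 0 -14 -26 -0.092 0.008 0.016 0; 0 -12 -27 -0.092 0.008 0.016 0; 0 -9 -28 -0.092 0.008 0.016 0; 1 -6 -29 -0.092 0.008 0.016 0; 1 -4 -29 -0.092 0.008 0.016 0; 1 -1 -30 -0.092 0.008 0.016 0' 20
python3 -m handwheel '1 2 -30 -0.092 0.008 0.016 0; 1 4 -29 -0.092 0.008 0.016 0; 2 7 -29 -0.092 0.008 0.016 0; 2 10 -28 -0.092 0.008 0.016 0; 0 9 -22 -0.134 0 0 0; 0 12 -20 -0.134 0 0 0; 0 14 -19 -0.134 0 0 0; 0 17 -17 -0.134 0 0 0'
python3 - <<'E'
from h import *
p,q,o=cur();print(p,o['joint_pos'],o['ft_force'],o['clock'],o['grip_width'])
w2,q2=push(-60,off=.0255,h=.075)
plan(p,q,w2,q2,11)
E
```

```text
clock: 2.1
position: [0.3397, -0.3822, 0.2287]
ee_rot: [0.632, 0.328, -0.572, 0.408]
ft_force: [1.0, -0.5, -0.2]
grip_width: 0.001
clock: 2.9
position: [0.4451, -0.1967, 0.2329]
ee_rot: [0.404, 0.526, -0.353, 0.66]
ft_force: [0.6, -0.2, -0.5]
grip_width: -0.003
[ 0.44506622 -0.19670442  0.23285331] [ 0.85988665 -0.10708962 -0.47721453  1.94871161 -0.09662715  1.08851199
  0.85081794] [ 0.57141967 -0.19388145 -0.51666317] 2.9 -0.0025446780240377205
N 11 dist/row mm 24.769591696708634 deg/row 7.654125875628429
8.0 18.6 -14.2 -0.1336 0.0005 0.0001
8.0 20.3 -11.6 -0.1336 0.0005 0.0001
8.0 21.7 -8.8 -0.1336 0.0005 0.0001
8.1 22.7 -5.8 -0.1336 0.0005 0.0001
8.1 23.3 -2.7 -0.1336 0.0005 0.0001
8.1 23.4 0.4 -0.1336 0.0005 0.0001
8.1 23.2 3.5 -0.1336 0.0005 0.0001
8.1 22.5 6.6 -0.1336 0.0005 0.0001
8.1 21.4 9.5 -0.1336 0.0005 0.0001
8.1 20.0 12.3 -0.1336 0.0005 0.0001
8.0 18.1 14.8 -0.1336 0.0005 0.0001
```

```bash
python3 -m handwheel '8 18 -14 -0.134 0 0 0; 8 20 -12 -0.134 0 0 0; 8 22 -9 -0.134 0 0 0; 8 23 -6 -0.134 0 0 0; 8 23 -3 -0.134 0 0 0; 8 23 0 -0.134 0 0 0; 8 23 4 -0.134 0 0 0; 8 22 7 -0.134 0 0 0'
python3 -m handwheel '0 0 0 0 0 0 0; 0 0 0 0 0 0 0'
python3 - <<'E'
from h import *
p,q,o=cur();print(p,o['joint_pos'],o['ft_force'],o['clock'],o['grip_width'])
w2,q2=push(-60,off=.0255,h=.075)
plan(p,q,w2,q2,3)
E
```

```text
clock: 3.7
position: [0.5439, -0.0344, 0.1806]
ee_rot: [0.011, 0.632, -0.035, 0.774]
ft_force: [0.2, -0.6, 0.6]
grip_width: 0.001
clock: 3.9
position: [0.5433, -0.0351, 0.1805]
ee_rot: [0.013, 0.632, -0.036, 0.774]
ft_force: [0.5, -0.2, -0.2]
grip_width: 0.002
[ 0.54325054 -0.03505519  0.18053761] [ 0.61582489  0.0964701  -0.69215437  1.88812068  0.13724969  0.9862335
  1.36732601] [ 0.46427299 -0.20061921 -0.15363658] 3.9 0.0020315910362053353
N 3 dist/row mm 25.41212609578393 deg/row 7.715585550542322
8.0 22.1 9.6 -0.1347 0.001 0.0008
8.0 20.6 12.5 -0.1347 0.001 0.0008
8.0 18.7 15.2 -0.1347 0.001 0.0008
```

```bash
python3 -m handwheel '8 22 10 -0.135 0.001 0.001 0; 8 21 12 -0.135 0.001 0.001 0; 8 19 15 -0.135 0.001 0.001 0; 0 0 0 0 0 0 0; 0 0 0 0 0 0 0'
python3 - <<'E'
from h import *
from workcell import cams
import cv2
p,q,o=cur();print(p,o['joint_pos'],o['ft_force'],o['clock'])
w2,q2=push(-60,off=.0255,h=.075)
plan(p,q,w2,q2,1)
w3,q3=push(-60,off=.0255,h=.012)
plan(p,q,w3,q3,3)
for m in('scene','top'):
    c=cams.camera(m)['color']
    k=c[150:250,250:410] if m=='scene' else c[150:260,250:410]
    cv2.imwrite(f'pics/{m}1.png',cv2.resize(k,None,fx=5,fy=5,interpolation=cv2.INTER_CUBIC))
E
```

```text
clock: 4.4
position: [0.5805, 0.0276, 0.1612]
ee_rot: [-0.141, 0.628, 0.092, 0.76]
ft_force: [0.1, -1.3, 0.5]
grip_width: 0.003
[0.58051251 0.02756307 0.16117753] [ 0.51351675  0.2295445  -0.757492    1.81488089  0.28304185  0.99002564
  1.55027436] [ 0.14193489 -1.34703634  0.45264281] 4.4
N 1 dist/row mm 0.8744810534946479 deg/row 0.09107569222864748
0.2 0.4 0.7 -0.0016 -0.0003 0.0
N 3 dist/row mm 21.082022034826398 deg/row 0.030358564076215826
21.1 0.1 0.3 -0.0005 -0.0001 0.0
21.1 0.1 0.3 -0.0005 -0.0001 0.0
21.1 0.1 0.3 -0.0005 -0.0001 0.0
```

View pics/scene1.png

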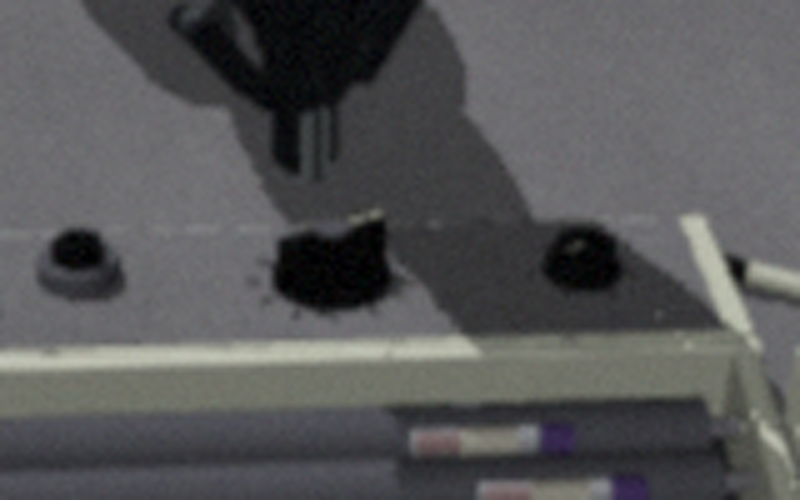

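View pics/top1.png

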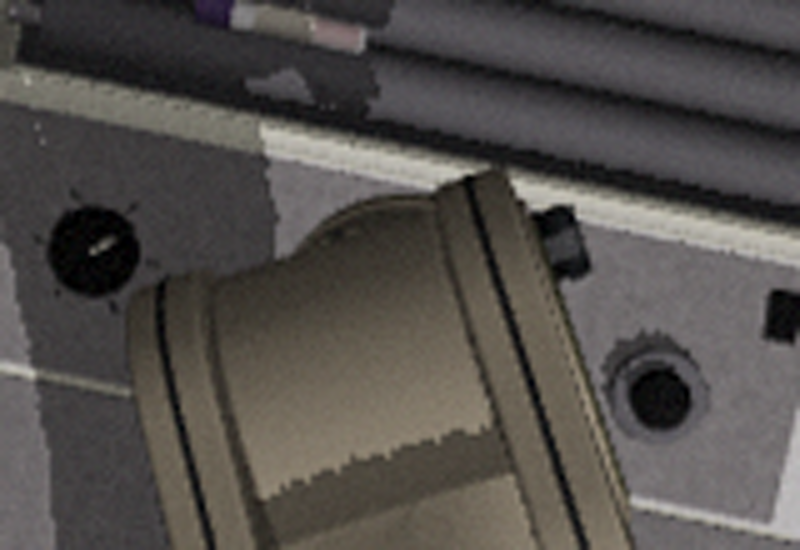

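```bash
python3 -m handwheel '21 0 0.5 -0.001 0 0 0; 21 0 0.3 0 0 0 0; 21 0 0 0 0 0 0; 0 0 0 0 0 0 0; 0 0 0 0 0 0 0'
python3 - <<'E'
from h import *
from workcell import cams
import cv2
p,q,o=cur();print(p,o['ft_force'],o['torque'],o['clock'])
w3,q3=push(-60,off=.0255,h=.012)
plan(p,q,w3,q3,1)
c=cams.camera('scene')['color']
cv2.imwrite(f'pics/scene2.png',cv2.resize(c[170:220,280:350],None,fx=11,fy=11,interpolation=cv2.INTER_CUBIC))
E
```

```text
clock: 5.0
position: [0.5937, 0.0257, 0.1002]
ee_rot: [-0.142, 0.628, 0.092, 0.76]
ft_force: [0.7, -0.1, 0.1]
grip_width: -0.0
[0.59368716 0.02567092 0.10018225] [ 0.72411805 -0.13491788  0.14520471] [0.06944943 0.16340361 0.08127397] 5.0
N 1 dist/row mm 0.9406539221347763 deg/row 0.06673172013845619
0.8 0.3 -0.4 0.0011 0.0001 0.0002
```

View pics/scene2.png

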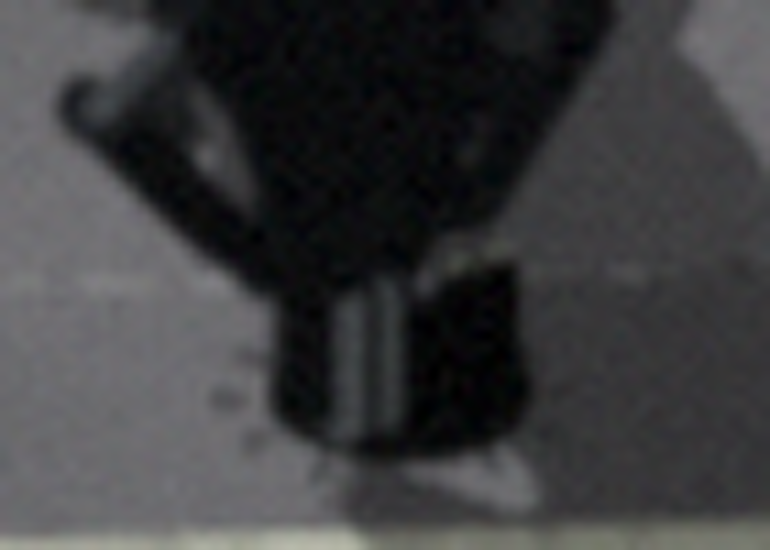

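```bash
python3 - <<'E'
from h import *
for s in (4,):
    p,q=push(-60);p1,q1=push(-60-s)
    plan(p,q,p1,q1,1); d=q.inv().apply(p1-p)*1000;print(d.round(3),(q.inv()*q1).as_rotvec().round(4))
E
python3 -m handwheel '0 0 -2 0 0 0 0; 0 0 -2 0 0 0 0; 0 0 -2 0 0 0 0; 0 0 -1 0 0 0 0; 0 0 -1 0 0 0 0; 0 0 0 0 0 0 0'
python3 - <<'E'
from h import *
p,q,o=cur();print(p,o['ft_force'],o['torque'],o['clock'])
w3,q3=push(-60);plan(p,q,w3,q3,1)
E
```

```text
N 1 dist/row mm 2.3046883538676863 deg/row 4.0
-0.0 -1.2 -2.0 0.0698 -0.0 -0.0
[-0.    -1.153 -1.996] [ 0.0698 -0.     -0.    ]
clock: 5.65
position: [0.587, 0.0236, 0.0988]
ee_rot: [-0.143, 0.627, 0.093, 0.76]
ft_force: [3.5, 0.0, 3.0]
grip_width: -0.001
[0.58701994 0.0235672  0.09881076] [3.52532289 0.01625612 3.03614718] [-0.08565809 -0.58631503  0.03587551] 5.65
N 1 dist/row mm 1.422476409923539 deg/row 0.1854321160063838
0.7 0.0 -1.2 0.0027 0.0017 0.0005
```

```bash
python3 -m handwheel '-2 0 0 0 0 0 0; 0 0 0 0 0 0 0'
python3 -m handwheel '0 -1.15 -2 0.07 0 0 0; 0 -1.15 -2 0.07 0 0 0'
python3 - <<'E'
from h import *
p,q,o=cur();print(p,o['ft_force'],q.inv().apply(o['ft_force']).round(1),o['clock'])
w3,q3=push(-68,h=.014);plan(p,q,w3,q3,1)
E
```

```text
clock: 5.85
position: [0.5859, 0.0238, 0.1001]
ee_rot: [-0.142, 0.628, 0.093, 0.76]
ft_force: [3.3, -0.2, 1.3]
grip_width: 0.0
clock: 6.05
position: [0.5825, 0.0205, 0.0995]
ee_rot: [-0.088, 0.633, 0.048, 0.768]
ft_force: [0.4, 0.4, 1.4]
grip_width: -0.001
[0.58254769 0.02052493 0.09945412] [0.40000038 0.43818516 1.4303567 ] [-1.3  0.2  0.7] 6.05
N 1 dist/row mm 0.6853783886914917 deg/row 0.04406047013779029
0.1 -0.7 -0.2 -0.0001 -0.0005 -0.0006
```

```bash
for i in 1; do python3 -m handwheel '0 -1.15 -2 0.07 0 0 0; 0 -1.15 -2 0.07 0 0 0'; python3 -m handwheel '0 -1.15 -2 0.07 0 0 0; 0 -1.15 -2 0.07 0 0 0';python3 -m handwheel '0 -1.15 -2 0.07 0 0 0; 0 -1.15 -2 0.07 0 0 0'; done
python3 - <<'E'
from h import *
from workcell import cams
import cv2
p,q,o=cur();print(p,o['ft_force'],q.inv().apply(o['ft_force']).round(1),o['clock'])
w3,q3=push(-92,h=.014);plan(p,q,w3,q3,1)
c=cams.camera('scene')['color']
cv2.imwrite(f'pics/scene3.png',cv2.resize(c[170:220,280:350],None,fx=11,fy=11,interpolation=cv2.INTER_CUBIC))
E
```

```text
clock: 6.25
position: [0.5783, 0.0176, 0.0984]
ee_rot: [-0.034, 0.635, 0.004, 0.772]
ft_force: [-0.3, 0.4, -0.1]
grip_width: -0.0
clock: 6.45
position: [0.5748, 0.0154, 0.0978]
ee_rot: [0.02, 0.634, -0.04, 0.772]
ft_force: [3.3, 2.1, -1.8]
grip_width: 0.004
clock: 6.65
position: [0.5711, 0.0136, 0.0974]
ee_rot: [0.074, 0.629, -0.085, 0.769]
ft_force: [2.8, 0.6, 0.5]
grip_width: -0.003
[0.57106691 0.01364941 0.09736129] [2.82254439 0.61741982 0.50529326] [0.  1.2 2.7] 6.65
N 1 dist/row mm 0.9432075855825802 deg/row 0.08554699620847343
0.0 -0.9 0.1 -0.0012 -0.0004 -0.0008
```

View pics/scene3.png

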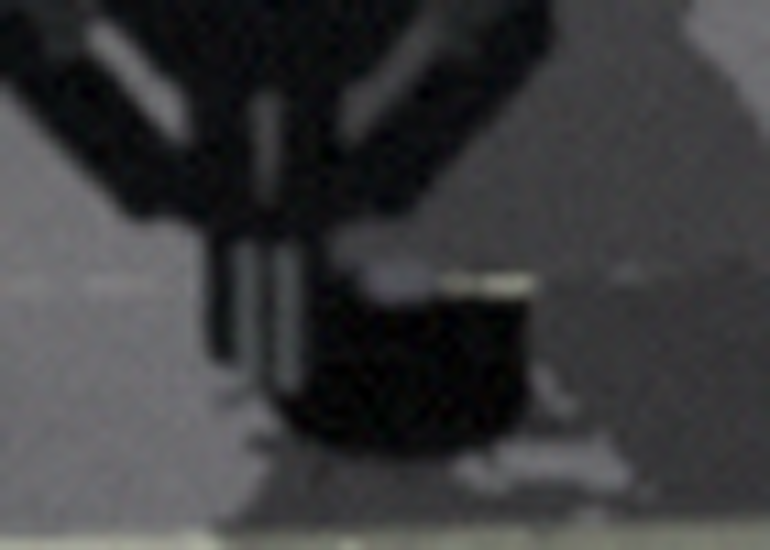

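```bash
S='x'; python3 -m handwheel '0 -1.15 -2 0.07 0 0 0; 0 -1.15 -2 0.07 0 0 0;0 -1.15 -2 0.07 0 0 0'; python3 -m handwheel '0 -1.15 -2 0.07 0 0 0; 0 -1.15 -2 0.07 0 0 0; 0 -1.15 -2 0.07 0 0 0';python3 -m handwheel '0 -1.15 -2 0.07 0 0 0; 0 -1.15 -2 0.07 0 0 0'
python3 - <<'E'
from h import *
from workcell import cams
import cv2
p,q,o=cur();print(p,o['joint_pos'],o['ft_force'],q.inv().apply(o['ft_force']).round(1),o['clock'])
w3,q3=push(-124,h=.014);plan(p,q,w3,q3,1)
c=cams.camera('scene')['color']
cv2.imwrite(f'pics/scene4.png',cv2.resize(c[170:220,280:350],None,fx=11,fy=11,interpolation=cv2.INTER_CUBIC))
E
```

```text
clock: 7.0
position: [0.5638, 0.0119, 0.0958]
ee_rot: [0.154, 0.617, -0.15, 0.757]
ft_force: [0.3, -0.6, 0.0]
grip_width: 0.003
clock: 7.3
position: [0.557, 0.0116, 0.0944]
ee_rot: [0.232, 0.598, -0.214, 0.737]
ft_force: [3.5, -1.2, -1.3]
grip_width: 0.004
clock: 7.5
position: [0.5532, 0.012, 0.0939]
ee_rot: [0.283, 0.581, -0.255, 0.719]
ft_force: [2.7, -2.1, -0.5]
grip_width: 0.001
[0.55323784 0.01202834 0.09386619] [ 0.38262127  0.21901848 -0.57419968  1.95748831  0.25709906  0.82671311
  0.45770075] [ 2.69838491 -2.14561929 -0.54950284] [1.1 0.3 3.3] 7.5
N 1 dist/row mm 0.3837121374784228 deg/row 0.09382818732068121
0.0 -0.3 0.2 -0.0016 -0.0003 0.0002
```

View pics/scene4.png

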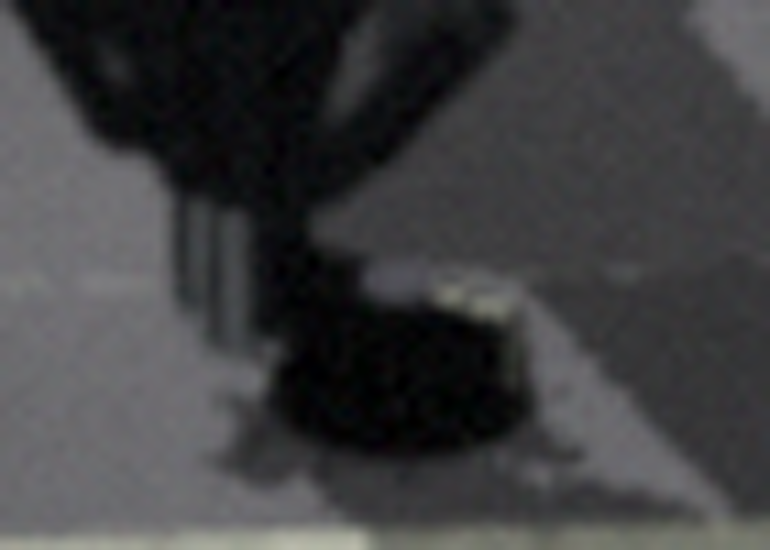

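```bash
python3 -m handwheel '0 -1.15 -2 0.07 0 0 0; 0 -1.15 -2 0.07 0 0 0;0 -1.15 -2 0.07 0 0 0'; python3 -m handwheel '0 -1.15 -2 0.07 0 0 0; 0 -1.15 -2 0.07 0 0 0';python3 -m handwheel '0 -1.15 -2 0.07 0 0 0';python3 -m handwheel '0 -1.15 -2 0.07 0 0 0';python3 -m handwheel '0 -1.15 -2 0.07 0 0 0'
python3 - <<'E'
from h import *
from workcell import cams
import cv2
p,q,o=cur();print(p,o['joint_pos'],o['ft_force'],q.inv().apply(o['ft_force']).round(1),o['clock'])
w3,q3=push(-156,h=.014);plan(p,q,w3,q3,1)
c=cams.camera('scene')['color']
cv2.imwrite(f'pics/scene5.png',cv2.resize(c[170:220,280:350],None,fx=11,fy=11,interpolation=cv2.INTER_CUBIC))
E
```

```text
clock: 7.85
position: [0.5464, 0.0146, 0.0923]
ee_rot: [0.357, 0.552, -0.314, 0.685]
ft_force: [0.4, 0.4, 0.3]
grip_width: 0.004
clock: 8.05
position: [0.5422, 0.0169, 0.0913]
ee_rot: [0.403, 0.529, -0.352, 0.659]
ft_force: [0.1, -0.3, 0.0]
grip_width: -0.002
clock: 8.15
position: [0.5404, 0.0182, 0.0909]
ee_rot: [0.426, 0.516, -0.37, 0.644]
ft_force: [-0.1, 0.2, 0.4]
grip_width: 0.002
clock: 8.25
position: [0.5389, 0.0193, 0.0906]
ee_rot: [0.449, 0.502, -0.388, 0.629]
ft_force: [2.4, -3.0, -0.2]
grip_width: -0.001
clock: 8.35
position: [0.5374, 0.0205, 0.0903]
ee_rot: [0.47, 0.488, -0.406, 0.613]
ft_force: [3.1, -2.4, -1.0]
grip_width: 0.0
[0.53735606 0.02051443 0.09025478] [ 0.31551042  0.18298569 -0.51747668  1.99913292  0.22684255  0.809463
 -0.10241238] [ 3.07570439 -2.38815723 -0.96195375] [1.6 2.2 2.9] 8.35
N 1 dist/row mm 0.27024323961111335 deg/row 0.13367238709945403
-0.1 0.2 0.2 -0.002 0.0002 0.0012
```

View pics/scene5.png

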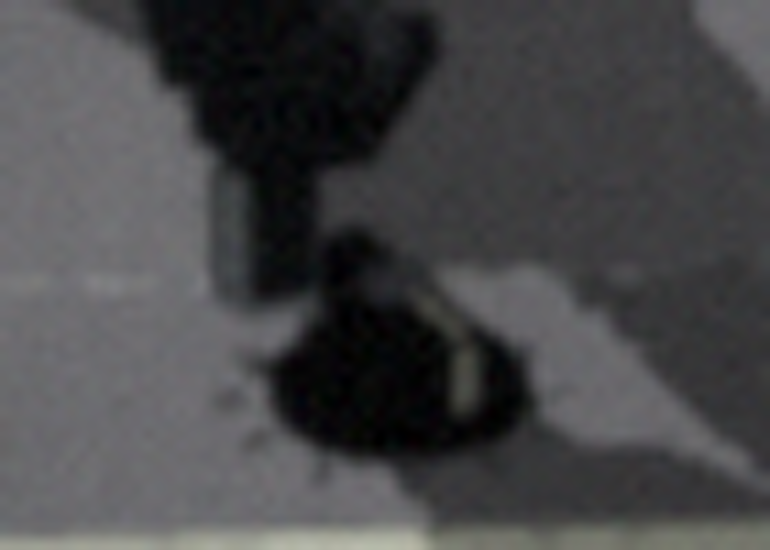

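```bash
for k in 1; do python3 -m handwheel '0 -1.15 -2 0.07 0 0 0'; python3 -m handwheel '0 -1.15 -2 0.07 0 0 0'; python3 -m handwheel '0 0 0 0 0 0 0; 0 0 0 0 0 0 0';done
python3 - <<'E'
from h import *
from workcell import cams
import cv2
p,q,o=cur();print(p,o['ft_force'],q.inv().apply(o['ft_force']).round(1),o['clock'])
w3,q3=push(-164,h=.014);plan(p,q,w3,q3,1)
c=cams.camera('scene')['color']
cv2.imwrite(f'pics/scene6.png',cv2.resize(c[170:220,280:350],None,fx=11,fy=11,interpolation=cv2.INTER_CUBIC))
E
```

```text
clock: 8.5
position: [0.5358, 0.0222, 0.0899]
ee_rot: [0.491, 0.474, -0.422, 0.597]
ft_force: [0.7, -1.6, -0.3]
grip_width: 0.001
clock: 8.6
position: [0.5343, 0.0242, 0.0895]
ee_rot: [0.512, 0.459, -0.439, 0.579]
ft_force: [-0.2, -1.9, -0.3]
grip_width: 0.002
clock: 8.8
position: [0.5346, 0.0247, 0.0897]
ee_rot: [0.511, 0.46, -0.437, 0.58]
ft_force: [-0.3, 0.6, -1.0]
grip_width: 0.0
[0.53455498 0.02470787 0.08965933] [-0.27796231  0.62905036 -0.99884826] [ 0.9 -0.4 -0.7] 8.8
N 1 dist/row mm 0.8620872288973292 deg/row 0.1487732498876601
0.0 -0.1 0.9 0.0024 -0.0005 0.0008
```

View pics/scene6.png

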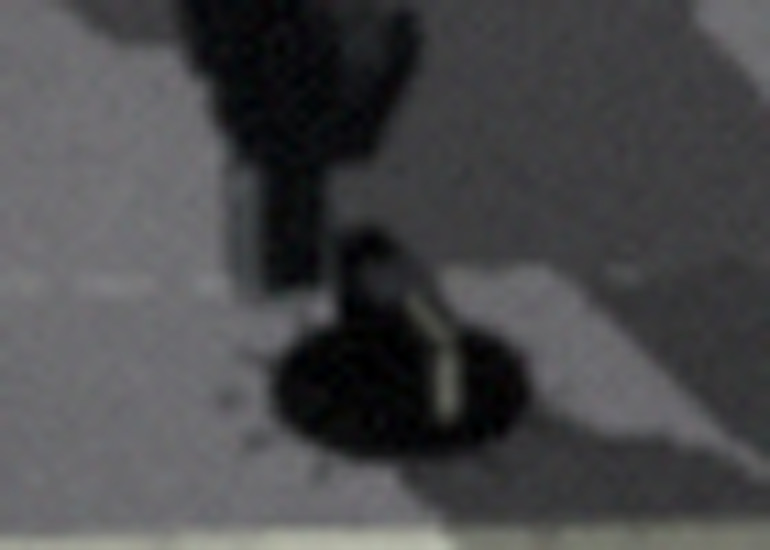

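```bash
python3 -m handwheel '0 -1.15 -2 0.07 0 0 0';  python3 -m handwheel '0 0 0 0 0 0 0'
python3 - <<'E'
from h import *
from workcell import cams
import cv2
p,q,o=cur();print(p,o['ft_force'],q.inv().apply(o['ft_force']).round(1),o['clock'])
w3,q3=push(-168,h=.014);plan(p,q,w3,q3,1)
c=cams.camera('scene')['color']
cv2.imwrite(f'pics/scene7.png',cv2.resize(c[170:220,280:350],None,fx=11,fy=11,interpolation=cv2.INTER_CUBIC))
E
```

```text
clock: 8.95
position: [0.5335, 0.0261, 0.0895]
ee_rot: [0.532, 0.444, -0.454, 0.561]
ft_force: [0.0, -0.0, -0.7]
grip_width: -0.001
clock: 9.05
position: [0.5335, 0.0267, 0.0895]
ee_rot: [0.532, 0.443, -0.454, 0.561]
ft_force: [-0.2, 0.3, -0.5]
grip_width: -0.001
[0.53346205 0.02667314 0.08948849] [-0.23453969  0.3413787  -0.53667433] [ 0.5 -0.3 -0.4] 9.05
N 1 dist/row mm 0.9717445485330859 deg/row 0.06049083243161277
0.1 -0.2 0.9 -0.0009 -0.0005 0.0002
```

View pics/scene7.png

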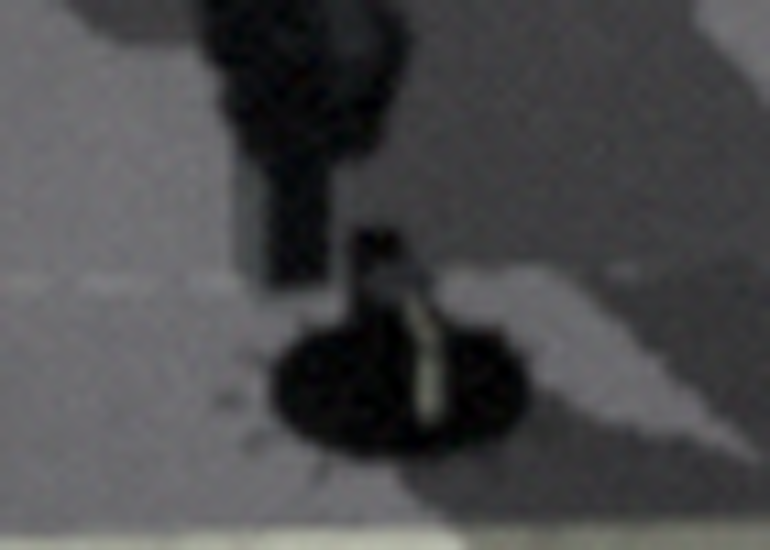

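```bash
python3 -m handwheel '0 0 0 0 0 0 0; 0 0 0 0 0 0 0;0 0 0 0 0 0 0'
python3 - <<'E'
from h import *
from workcell import cams
import cv2
c=cams.camera('scene')['color']
cv2.imwrite(f'pics/scene8.png',cv2.resize(c[170:220,280:350],None,fx=11,fy=11,interpolation=cv2.INTER_CUBIC))
E
```

```text
clock: 9.4
position: [0.5337, 0.0264, 0.0896]
ee_rot: [0.532, 0.443, -0.454, 0.561]
ft_force: [-0.8, 0.5, 0.4]
grip_width: -0.004
```

View pics/scene8.png

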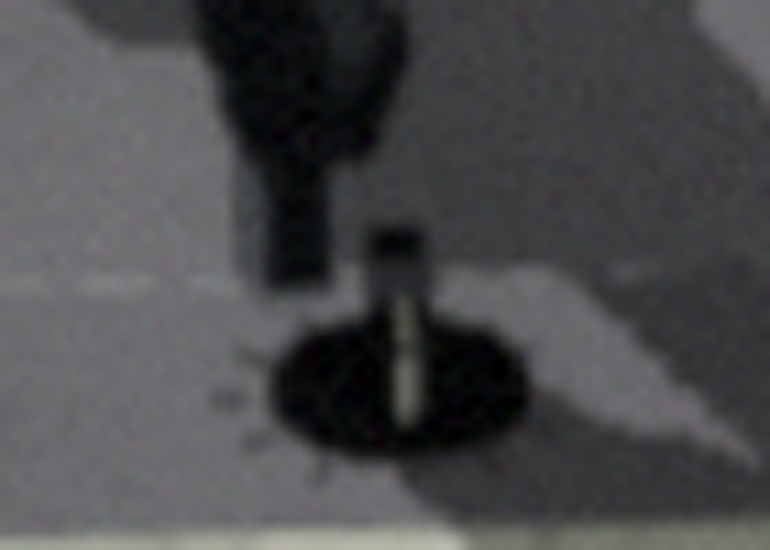

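```bash
python3 -m handwheel '-3 0 4 0 0 0 0; -15 0 4 0 0 0 0; -25 0 10 0 0 0 0; -25 0 15 0 0 0 0;0 0 0 0 0 0 0'
python3 - <<'E'
from h import *
import pickle
c,s,out=pickle.load(open('d.pkl','rb'))
for m,c in(('top',c),('scene',s)):
    X=cloud(c);H=(X-A)@n;Lx=(X-A)@ex;Ly=(X-A)@ey
    B0=hit(c,381.55,229.08,n,A+.02*n) if m=='top' else B0
    if m=='top': print('B0',B0,(B0-A)@ex,(B0-A)@ey)
    bx,by=(B0-A)@ex,(B0-A)@ey
    r=np.hypot(Lx-bx,Ly-by)
    for a,b in((0,.006),(.006,.011),(.012,.014),(.015,.019),(.019,.022),(.024,.03),(.03,.04)):
        k=(r>=a)&(r<b)&(X[...,2]>.03);h=H[k];print(m,a,b,k.sum(),np.percentile(h,[10,50,90]).round(4) if k.sum() else '')
    k=(Ly**2+Lx**2<.085**2)&(Lx**2+Ly**2>.045**2)&(X[...,2]>.03)&(abs(Lx)<.045);print('panel h',np.median(H[k]))
E
```

```text
clock: 9.95
position: [0.5224, -0.006, 0.1622]
ee_rot: [0.534, 0.44, -0.453, 0.562]
ft_force: [1.1, -0.5, -0.7]
grip_width: -0.0
B0 [ 0.52838344 -0.07465116  0.09835511] -0.008078870965334528 -0.12243236271187748
top 0 0.006 27 [0.0218 0.0229 0.0241]
top 0.006 0.011 63 [0.0194 0.023  0.0251]
top 0.012 0.014 30 [0.0114 0.0144 0.0217]
top 0.015 0.019 102 [0.0088 0.0123 0.0144]
top 0.019 0.022 85 [-0.0001  0.0098  0.0133]
top 0.024 0.03 217 [-0.0005  0.0015  0.0037]
top 0.03 0.04 470 [-0.0007  0.0013  0.0035]
panel h 0.001228384779774514
scene 0 0.006 8 [0.0199 0.0206 0.0217]
scene 0.006 0.011 25 [0.0149 0.0205 0.022 ]
scene 0.012 0.014 25 [0.0116 0.0165 0.0206]
scene 0.015 0.019 45 [0.0008 0.0106 0.0131]
scene 0.019 0.022 52 [-0.0005  0.0083  0.0115]
scene 0.024 0.03 65 [-0.0008  0.0004  0.0018]
scene 0.03 0.04 148 [-0.0011  0.0002  0.0014]
panel h 0.000143635740472037
```

Run:
```python
from h import *
p,q,o=cur()
b=A-.008*ex-.123*ey+.045*n
plan(p,q,b,ori(-78),3)
```

```text
N 3 dist/row mm 26.28629534786658 deg/row 0.14697884512687145
13.8 -2.7 22.2 -0.0014 0.0004 -0.0021
13.8 -2.7 22.2 -0.0014 0.0004 -0.0021
13.8 -2.7 22.2 -0.0014 0.0004 -0.0021
```

```bash
python3 -m handwheel '5 -3 22 -0.001 0 -0.002 0; 16 -3 22 -0.001 0 -0.002 0; 21 -2.5 22 -0.001 0 -0.002 0; 0 0 0 0 0 0 0;0 0 0 0 0 0 0'
python3 - <<'E'
from h import *
from workcell import cams
import cv2
p,q,o=cur();print(p,o['ft_force'],o['clock'],o['joint_pos'])
plan(p,q,A-.008*ex-.123*ey+.024*n,ori(-78),1)
ims=[]
for m,(a,b) in(('scene',(205,300)),('top',(210,330))):
    c=cams.camera(m)['color'];k=c[a-40:a+40,b-50:b+50];ims.append(cv2.resize(k,None,fx=4,fy=4,interpolation=cv2.INTER_CUBIC))
cv2.imwrite('pics/both9.png',np.hstack(ims))
E
```

```text
clock: 10.45
position: [0.5213, -0.0717, 0.1175]
ee_rot: [0.53, 0.445, -0.455, 0.56]
ft_force: [-0.1, 0.3, 0.5]
grip_width: -0.002
[ 0.52126437 -0.07169293  0.11753889] [-0.13346731  0.30759018  0.53967473] 10.45 [ 0.43535668  0.1081864  -0.42328859  2.00548403  0.10388172  0.84897141
 -0.02348817]
N 1 dist/row mm 16.843489512334756 deg/row 0.36451453662331024
16.3 3.2 2.9 0.0002 -0.0007 0.0063
```

View pics/both9.png

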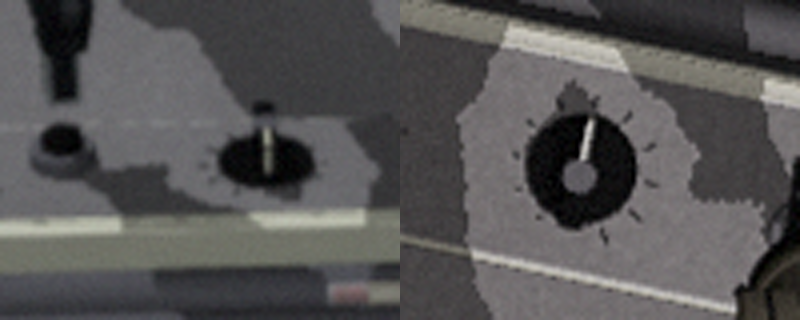

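```bash
python3 -m handwheel '6 3 3 0 0 0.006 0; 8 0 0 0 0 0 0; 3 0 0 0 0 0 0;2 0 0 0 0 0 0; 0 0 0 0 0 0 0'
python3 - <<'E'
from h import *
p,q,o=cur();print(p,o['ft_force'],q.inv().apply(o['ft_force']).round(1),o['clock'])
plan(p,q,A-.008*ex-.123*ey+.0215*n,ori(-78),1);print((p-A)@n)
E
python3 -m handwheel '2 0 0 0 0 0 0; 0 0 0 0 0 0 0'
```

```text
clock: 11.05
position: [0.5279, -0.0751, 0.0991]
ee_rot: [0.531, 0.444, -0.453, 0.561]
ft_force: [-1.3, 0.3, 1.6]
grip_width: -0.0
[ 0.52791903 -0.07506821  0.09912049] [-1.27598321  0.26916219  1.59033546] [-1.8 -0.9 -0.2] 11.05
N 1 dist/row mm 0.7405258937998641 deg/row 0.08989659882078697
-0.7 0.3 0.1 0.0013 -0.0007 0.0006
0.020825061442400854
clock: 11.25
position: [0.5286, -0.0752, 0.0976]
ee_rot: [0.532, 0.444, -0.453, 0.561]
ft_force: [-1.0, 1.1, 3.0]
grip_width: -0.001
```

```bash
python3 -m handwheel '2 0 0 0 0 0 0; 0 0 0 0 0 0 0'; python3 -m handwheel '2 0 0 0 0 0 0; 0 0 0 0 0 0 0';python3 -m handwheel '2 0 0 0 0 0 0; 0 0 0 0 0 0 0'
python3 - <<'E'
from h import *
p,q,o=cur();print(p,o['ft_force'],q.inv().apply(o['ft_force']).round(1),o['clock']);print((p-A)@n)
E
```

```text
clock: 11.45
position: [0.5291, -0.0754, 0.0957]
ee_rot: [0.532, 0.444, -0.453, 0.561]
ft_force: [-1.8, 1.4, 4.1]
grip_width: 0.002
clock: 11.65
position: [0.5296, -0.0754, 0.0938]
ee_rot: [0.532, 0.444, -0.453, 0.561]
ft_force: [-2.1, 1.5, 4.7]
grip_width: -0.002
clock: 11.85
position: [0.5298, -0.0755, 0.0934]
ee_rot: [0.531, 0.443, -0.453, 0.562]
ft_force: [-15.5, 4.1, 26.5]
grip_width: 0.005
[ 0.5298314  -0.0754769   0.09337831] [-15.49251871   4.05239508  26.48662861] [-29.1  -9.9  -3.2] 11.85
0.014808915173045062
```

```bash
python3 -m handwheel '-3 0 0 0 0 0 0; -5 0 0 0 0 0 0; -15 0 0 0 0 0 0; -30 0 0 0 0 0 0; -40 0 0 0 0 0 0; -40 0 0 0 0 0 0; 0 0 0 0 0 0 0;0 0 0 0 0 0 0'
python3 - <<'E'
from h import *
from workcell import cams
import cv2,pickle
p,q,o=cur();print(p,o['ft_force'],o['clock'])
c0,s0,_=pickle.load(open('d.pkl','rb'))
c=cams.camera('top');s=cams.camera('scene')
cv2.imwrite('pics/top10.png',np.hstack([c0['color'][70:280,180:500],c['color'][70:280,180:500]]))
cv2.imwrite('pics/sc10.png',cv2.resize(s['color'][170:320,140:480],None,fx=2.3,fy=2.3,interpolation=cv2.INTER_CUBIC))
X=cloud(s);k=np.linalg.norm((X-(A-.008*ex-.123*ey))-((X-A)@n)[...,None]*n,axis=-1)<.006
print('button h',np.median(((X-A)@n)[k&(X[...,2]>.03)&(X[...,2]<.13)]))
E
```

```text
clock: 12.65
position: [0.5041, -0.071, 0.2226]
ee_rot: [0.532, 0.443, -0.453, 0.562]
ft_force: [-1.0, -0.4, -0.5]
grip_width: 0.001
[ 0.50407335 -0.07099147  0.22264834] [-1.01428204 -0.35636769 -0.4841442 ] 12.65
button h 0.02104030214266009
```

View pics/top10.png

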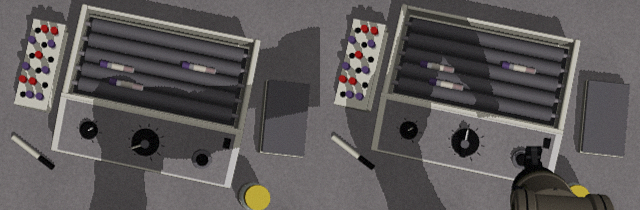

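View pics/sc10.png

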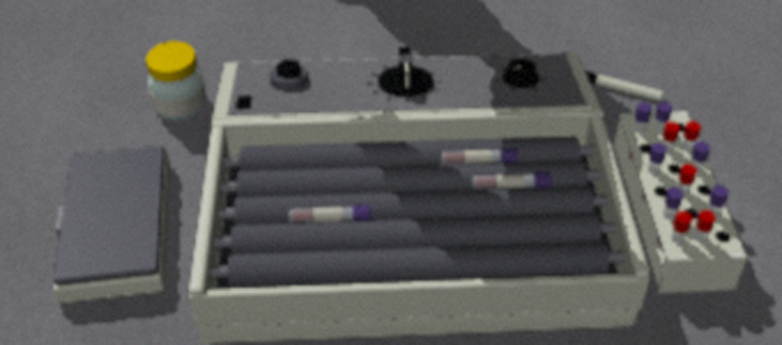

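All is in place: the dial points to the mixer's back, the button is out, the other things are unmoved, and the fingers are 220 mm up and touching nothing.

```bash
python3 -c "
from workcell import hand_in
print(hand_in())"
```

```text
the job is handed in; nothing more can be done
None
```

I turned the speed dial four clicks clockwise with the closed fingertips, from click 1 to click 5. Then I pressed the start button to its end stop and let it come back. I handed the job in at about 12.8 s.

- **Dial:** before the button press, the top picture showed the white line on the fifth tick from click 0, four on from where it began. After the press it still pointed at the mixer's back. The wrist force stayed at about 5 N or less in every reading I took while turning it.
- **Button:** the fingertip met it about 21 mm over the panel and stopped hard at 14.8 mm, which fits the full 6 mm travel. The last 2 mm step ran onto the stop at about 30 N, where about 5 N would have been enough. That is under the limits. After I drew back, its depth reading was 21.0 mm again, so it is out.
- **Other things:** the timer mark, tubes, slide box, marker and rack look unmoved between the first and last pictures. I compared these by eye and did not measure them. The arm partly hid the jar in the last top picture, but the scene camera showed it standing in place.
- **Disagreement:** the line through the timer dial and start button gave a mixer heading about 2° off the one from its edges. I used the edges (-10.9°), because the start button's centre measured about 8 mm nearer the panel's front edge than the speed dial's axis.

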